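# Press the pick-tin lids home and stack the tins

### The arm

A 6-joint arm with a two-finger parallel gripper is mounted at the origin on the work surface. World frame = base frame: x ahead of the robot, y to its left, z up, the work surface at z = 0. Lengths are in m, angles in degrees, forces in N, time in s.
With the tool pointing down it reaches from about 0.375 to 0.9 m from the base axis. Payload 3.1 kg.
Tool frame: the origin (TCP) lies between the finger pads; the fingertips stand 11 mm ahead of it and the grasp point (between the pads) lies 8 mm behind it; z points along the fingers, y is the line along which they close (so a half turn about z gives the same grasp; the last joint's range is limited). The gripper opens to 87 mm and grips with 3 to 60 N. Pads are 19 mm wide; open, the fingers measure 117 mm over their backs; the gripper's body (75 mm by 190 mm) begins 51 mm behind the grasp point.
Start: joints at [61.507, 30.224, 82.088, -0, 67.689, -10.227], TCP at [0.196, 0.593, 0.195] pointing down, gripper open.
Joint ranges: [-176.69, 176.69], [-43.24, 126.21], [12.49, 139.97], [-82, 262], [0, 151.66], [-163.58, 163.58]. Speed limits (degrees/s): [159.86, 159.86, 180, 180, 180, 180].

### API

Orientations are given as a 3x3 rotation matrix whose columns are the frame's x, y, z axes.
In Python, from rig import bot, viewer, workorder, models gives the robot as it stands.
- The arm moves only by the shell command python3 -m jog 'ROWS'. ROWS is JSON, a list of rows, each a list of 7 numbers: the opening, from 0 (shut) to 1 (fully open), then the shift along the tool's x, y, z in m, then the turn, a rotation vector about the tool's x, y, z in degrees. In form: [[claw, x, y, z, ax, ay, az], ...]. A call has 1 to 20 rows; each row is the pose to reach, as a shift and turn from the pose commanded when the call began, along the tool's axes at that moment; what a row does not reach only later rows make up. A row lasts 1/8 s, in which the tool goes at most 62.5 mm and 10.7 degrees, less where a joint would pass 70% of its speed; a pose out of reach is approached as far as the arm can. A call with a gripper value outside its range is refused whole. The fingers move at their own pace and stop on an object; the grip force is fixed at half the most. Time passes only in rows, so rows that repeat a pose let the fingers close. It gives the time, the measured TCP pose, the force, the opening and the grip force at its end, in the units of the state.
- bot.read_state(): the state, without advancing time (a new reading comes with each control period).
- viewer.capture(name): name is "side" or "top"; returns (picture, depth): 384x512x3 uint8, blue, green, red; 384x512 float32, m along the optical axis (not along the pixel's ray), 0 where there is no reading.
- viewer.camera_info(name): a dict with "fx", "fy", "cx", "cy" (pixels), "world_to_cam" (4x4, takes a point from world to camera coordinates). Camera axes: x right, y down, z forward; pixel columns grow to the right and rows downward; lengths in m; the calibration is good to about 2 mm. A picture is of the moment at which its call begins. camera_info takes no time and is no camera call.
- workorder.hand_in(): hands the job in; it is judged then, once.
Trained networks look in the newest picture that a camera, given by its name, has taken for a name from the list of things; names that differ only in an ending like _2 or _b are one class to them, and where a whole thing is asked for, a point or a joint stands for the part that bears it (a point fixed in the world has none). Each returns a list of dicts, best first, with "p" (0 to 1); they miss things now and then, are a little off and sometimes report something else, mostly with a low value. They report only what shows in the picture. A call takes as long as a camera call. They do not tell look-alikes from the thing itself.
- models.outline_of(camera, thing): "mask" (384x512 bool, what is visible of it).
- models.tip_of(camera, thing): "xyz" ([x, y, z] in m, in world coordinates, good to about 4 mm: a listed point, or the origin of a listed thing).
The state is a dict: "time_s": time; "joint_positions": joint angles; "qvel": joint speeds; "tau": joint torques, N m; "position": TCP position; "tcp_rot": TCP orientation; "force": force on the tool from outside, world axes, zero at the start; "moment": the same for the moment, N m; "opening": opening from 0.0 (shut) to 1.0 (fully open); "grasp_force": force on a finger pad.
Only numpy, scipy, OpenCV 4.12 (cv2) and the standard library are available. Lean on these libraries where they do the work, as an engineer would, in place of code of your own. Each camera call takes 0.05 s, during which the arm holds its last target. There are 200 camera calls.

### The job

The press-on lids of the two rectangular pick tins are standing proud: press each one down until it is fully home. Then set the small rectangular tin down, without dropping it, on top of the large one, which stays where it stands: right way up, centred and square, long side along long side. Leave the round tin and everything else on the counter where it is.

Things in the scene. Friction and masses are not known exactly. Their poses are not given: they have to be found in the camera images.
- large_tin: large rectangular plain metal tin, loose, 120 (its x) x 84 (its y) mm. Origin: centre of its underside; z up. Tin body 18 mm high, flat-topped lid 118 x 82 x 16 mm above it. Lid top 34 mm above the underside when the lid is home, up to 42 mm when proud (a dark neck shows in the gap between body and lid). About 0.36 kg
- small_tin: small rectangular plain metal tin, loose, 84 (its x) x 56 (its y) mm, same style. Origin: centre of its underside; z up. Tin body 14 mm high, flat-topped lid 82 x 54 x 12 mm above it (1 mm inside the body's faces). Lid top 26 mm above the underside when home, up to 34 mm when proud. About 0.17 kg. The two tins and the round tin swap places
- large_lid (a joint): how far the large tin's lid is pressed down, m: 0 = 8 mm proud, 0.008 = fully home against a hard stop. It starts 6 to 8 mm proud, slides straight down stiffly (about 7 N of friction plus 30 N per m/s, wherever it is pressed) and stays where it is left, with no spring and no click; so about 12 N or more, pressed slowly, takes it home
- small_lid (a joint): the same for the small tin's lid: 0 = 8 mm proud, 0.008 = fully home, same stiffness
- large_lid_top (a point): centre of the flat upper face of the large tin's lid; moves with the lid; axes as the large tin's
- small_lid_top (a point): centre of the flat upper face of the small tin's lid; moves with the lid; axes as the small tin's
- round_tin: round plain metal pick tin, 68 mm across, 24 mm high, lid already fully on; only its round shape tells it from the others. Origin: centre of its underside. Bystander, loose, leave alone
- pick_holder: pewter spool-shaped pick holder, 60 mm across, 61 mm high to the tips of the picks in it. Origin: centre of its underside. Bystander, loose, leave alone
- nut_blank: pale bone nut blank, bar 54 x 9 x 10 mm. Origin: centre of its underside. Bystander, loose, leave alone
- finger_pick_a: steel finger pick, about 36 x 18 x 18 mm. Origin: centre of its underside. Bystander, loose, leave alone
- finger_pick_b: steel finger pick, the other of the pair, same size. Origin: centre of its underside. Bystander, loose, leave alone
- white_pick: white celluloid pick lying flat, about 30 x 20 x 3 mm. Origin: centre of its underside. Bystander, loose, leave alone
There are look-alikes about, which are no part of the job. What is shaped like the large_tin but green is not meant.

How it is judged:
By the outcome, as a careful person would: the job done as asked, in the order asked, and still so for the second after the job is handed in, with the robot touching nothing.
It also fails if it takes over 58 s, if anything falls off the work surface, if the arm or the gripper's body presses on something with over 40 N, if the wrist force passes 120 N, or if a joint passes its speed limit or range.

## Working session

There is one attempt and no reset: what is moved stays moved. The work goes in short steps, Python scripts to look and compute and a shell command to move; the robot and the scene stay as the last step left them, time stands still between calls to the robot, and variables do not carry over. Pictures are saved under pics/ and viewed, at most 10 in all, crops included, and the job is handed in when it is done.

```bash
mkdir -p pics; ls; python3 - <<'E'
from rig import bot, viewer, workorder, models
import cv2, numpy as np
print(bot.read_state())
for n in ("top","side"):
    im,d=viewer.capture(n); cv2.imwrite(f"pics/{n}0.png",im); np.savez(f"/tmp/{n}0.npz",im=im,d=d)
    print(n,viewer.camera_info(n))
E
```

```text
pics
{'time_s': 0.0, 'joint_positions': array([ 6.15079274e+01,  3.02790028e+01,  8.21544025e+01,  1.30251864e-03,
        6.76884796e+01, -1.02268515e+01]), 'qvel': array([-0.01016508, -0.01825241, -0.01990674,  0.00688023,  0.04778281,
        0.01283817]), 'tau': array([-3.33679282e-04, -4.40032518e+01, -1.76594782e+01,  6.30712160e-02,
        5.82815974e-02, -1.91492177e-04]), 'position': array([0.19547393, 0.59283797, 0.1939823 ]), 'tcp_rot': array([[-9.49612980e-01,  3.13423229e-01, -1.03328141e-03],
       [ 3.13424679e-01,  9.49611243e-01, -1.85960839e-03],
       [ 3.98371175e-04, -2.08976416e-03, -9.99997737e-01]]), 'force': array([-0.21743976,  0.42795997,  0.08115438]), 'moment': array([-0.03557644,  0.01847386,  0.00365793]), 'grasp_force': 0.0, 'opening': 1.0010370497081897}
top {'fx': 347.97549465662445, 'fy': 347.97549465662445, 'cx': 259.7953781592847, 'cy': 190.01906892722465, 'world_to_cam': array([[ 0.01455025, -0.9995419 ,  0.02653846,  0.03084828],
       [-0.98868582, -0.01834495, -0.14887514,  0.53151769],
       [ 0.14929378, -0.02407202, -0.98849983,  0.77581079],
       [ 0.        ,  0.        ,  0.        ,  1.        ]])}
side {'fx': 348.08348533692106, 'fy': 348.08348533692106, 'cx': 256.44040582866927, 'cy': 194.29396551683638, 'world_to_cam': array([[ 0.93520062, -0.3539722 , -0.01017222, -0.46529787],
       [-0.1871644 , -0.46969815, -0.86275903,  0.17205365],
       [ 0.30061484,  0.80875666, -0.505513  ,  0.84836291],
       [ 0.        ,  0.        ,  0.        ,  1.        ]])}
```

View pics/top0.png

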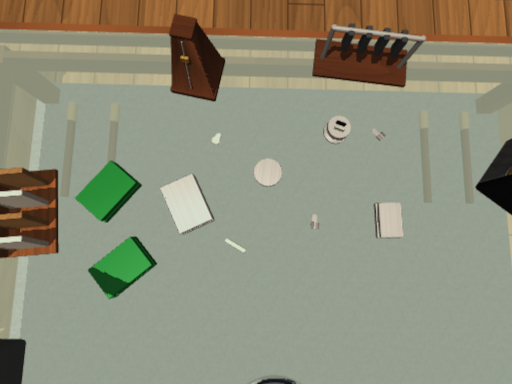

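View pics/side0.png

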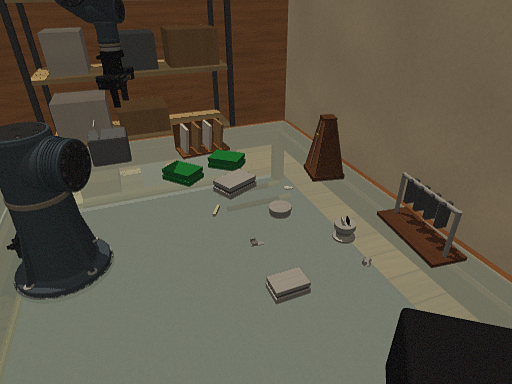

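The side view shows the large tin at about (235,182), the small one at (288,284) and the round one at (280,209). In the top view, these could be taken for the large tin: plain metal (187,204), green (107,191) and green (122,267). For the small tin, only (389,220) fits; the round one is at (268,172). I choose plain (187,204) and (389,220), and will check both in one crop.

```bash
cat > h.py <<'E'
from rig import bot, viewer, workorder, models
import cv2, numpy as np
def world(n,d):
    c=viewer.camera_info(n); T=np.linalg.inv(c["world_to_cam"])
    v,u=np.mgrid[0:384,0:512]
    P=np.stack([(u-c["cx"])/c["fx"]*d,(v-c["cy"])/c["fy"]*d,d],-1)
    return P@T[:3,:3].T+T[:3,3]
def atplane(n,uv,z):
    c=viewer.camera_info(n); T=np.linalg.inv(c["world_to_cam"]); uv=np.asarray(uv,float)
    r=np.c_[(uv[:,0]-c["cx"])/c["fx"],(uv[:,1]-c["cy"])/c["fy"],np.ones(len(uv))]@T[:3,:3].T
    return T[:3,3]+r*((z-T[2,3])/r[:,2])[:,None]
def measure(n,thing,near,im,d):
    W=world(n,d)
    for o in models.outline_of(n,thing):
        m=o["mask"]; v,u=np.nonzero(m)
        if len(u)==0 or np.hypot(u.mean()-near[0],v.mean()-near[1])>30: continue
        # table height locally, then the top face
        ring=cv2.dilate(m.astype(np.uint8),np.ones((25,25)))-cv2.dilate(m.astype(np.uint8),np.ones((13,13)))
        tz=np.median(W[(ring>0)&(d>0)][:,2]); z=W[m&(d>0)][:,2]
        zt=np.median(z[z>np.percentile(z,40)])
        top=m&(W[...,2]>zt-.006)&(d>0)
        c=max(cv2.findContours(top.astype(np.uint8),cv2.RETR_EXTERNAL,cv2.CHAIN_APPROX_NONE)[0],key=cv2.contourArea)[:,0]
        r=cv2.minAreaRect((atplane(n,c,zt)[:,:2]*1000).astype(np.float32))
        print(n,thing,"p%.2f"%o["p"],"table",tz.round(4),"top",zt.round(4),"rect",np.round(r[0],1),np.round(r[1],1),round(r[2],1))
E
python3 - <<'E'
from h import *
for n,L,S in (("top",(187,204),(389,220)),("side",(235,182),(288,284))):
    im,d=viewer.capture(n)
    measure(n,"large_tin",L,im,d); measure(n,"small_tin",S,im,d)
    for t in ("large_lid_top","small_lid_top","large_tin","small_tin"): print(n,t,[(np.round(x["xyz"],3).tolist(),round(x["p"],2)) for x in models.tip_of(n,t)][:3])
    if n=="top": A=[cv2.resize(im[y-35:y+35,x-35:x+35],(390,390),interpolation=2) for x,y in (L,S)]
cv2.imwrite("pics/crop0.png",np.hstack(A))
E
```

```text
top large_tin p0.64 table 0.0006 top 0.0428 rect [496.1 210.5] [118.   81.9] 25.7
top small_tin p0.58 table 0.0006 top 0.0336 rect [ 466.2 -267.2] [80.2 54.6] 2.0
top small_tin p0.39 table 0.0006 top 0.0338 rect [ 466.4 -267.5] [79.9 55.4] 1.0
top large_lid_top [([0.356, 0.352, 0.043], 0.92), ([0.679, -0.262, 0.001], 0.75), ([0.526, 0.396, 0.044], 0.68)]
top small_lid_top [([0.468, -0.268, 0.032], 0.62)]
top large_tin [([0.499, 0.21, 0.0], 0.86), ([0.356, 0.351, -0.003], 0.75), ([0.526, 0.399, 0.0], 0.67)]
top small_tin [([0.469, -0.269, 0.002], 0.76), ([0.5, 0.208, 0.044], 0.44)]
side large_tin p0.77 table 0.0068 top 0.0406 rect [523.6 388.3] [ 91.5 122.9] 51.0
side large_tin p0.72 table -0.0002 top 0.0407 rect [496.3 202.7] [124.   90.6] 25.2
side small_tin p0.97 table -0.0002 top 0.0323 rect [ 466.8 -274.4] [83.5 58.9] 1.2
side large_lid_top [([0.498, 0.207, 0.046], 0.85), ([0.523, 0.399, 0.042], 0.71)]
side small_lid_top [([0.472, -0.269, 0.037], 0.64)]
side large_tin [([0.35, 0.35, -0.001], 0.93), ([0.526, 0.399, 0.002], 0.77)]
side small_tin [([0.469, -0.271, -0.0], 0.87)]
```

View pics/crop0.png

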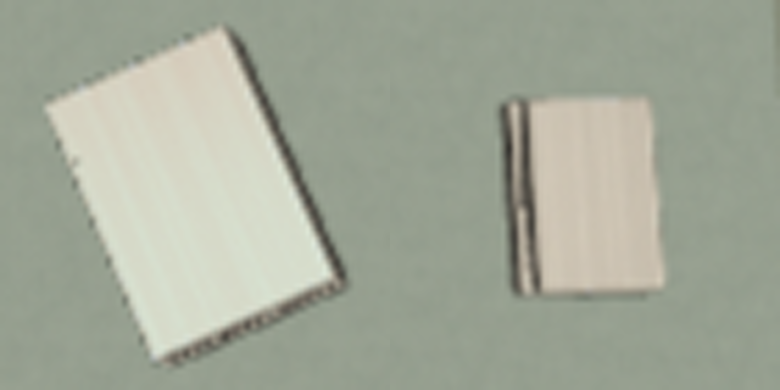

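Crop: left is the plain large tin, lid proud on a dark neck; right is the plain small tin, also proud. Neither is green or round. Poses: large (496.5, 209.5) mm at 25.5°, small (467, -268) at 1.5°. Next I compute the first shift.

```bash
cat >> h.py <<'E'
from scipy.spatial.transform import Rotation as R
def go(pos,yang=None):
    s=bot.read_state(); M=s["tcp_rot"]; cur=np.degrees(np.arctan2(M[1,1],M[0,1]))
    if yang is None: yang=cur
    a=np.radians(yang); G=np.array([[np.sin(a),np.cos(a),0],[-np.cos(a),np.sin(a),0],[0,0,-1]]); G=G*[[-1 if 0 else 1]]
    if np.linalg.det(G)<0: G[:,0]*=-1
    print("t",s["time_s"],"pos",s["position"].round(4),"yaw",cur.round(2),"F",s["force"].round(1),"shift",(M.T@(np.array(pos)-s["position"])).round(4),"turn",R.from_matrix(M.T@G).as_rotvec(degrees=True).round(2))
E
python3 -c "
from h import *
go([.4965,.2095,.075])"
```

```text
t 0.8 pos [0.1959 0.5935 0.195 ] yaw 71.74 F [ 0.1  0.1 -0.4] shift [-0.4058 -0.2704  0.12  ] turn [ 0.  0. -0.]
```

```bash
python3 -m jog '[[0,-0.05,-0.033,0,0,0,0],[0,-0.1,-0.067,0,0,0,0],[0,-0.15,-0.1,0,0,0,0],[0,-0.2,-0.133,0,0,0,0],[0,-0.25,-0.167,0,0,0,0],[0,-0.3,-0.2,0.02,0,0,0],[0,-0.35,-0.233,0.05,0,0,0],[0,-0.4058,-0.2704,0.08,0,0,0],[0,-0.4058,-0.2704,0.11,0,0,0],[0,-0.4058,-0.2704,0.12,0,0,0],[0,-0.4058,-0.2704,0.12,0,0,0],[0,-0.4058,-0.2704,0.12,0,0,0]]'; python3 -c "
from h import *
go([.4965,.2095,.045])"
```

```text
time_s: 2.3
position: [0.4966, 0.2108, 0.0762]
tcp_rot: [[-0.95, 0.312, 0.002], [0.312, 0.95, 0.001], [-0.002, 0.001, -1.0]]
force: [0.5, -0.3, -0.1]
opening: 0.004
grasp_force: 0.0
t 2.3 pos [0.4966 0.2108 0.0762] yaw 71.84 F [ 0.5 -0.3 -0.1] shift [-0.0002 -0.0013  0.0312] turn [ 0.06  0.1  -0.  ]
```

```bash
python3 -m jog '[[0,0,-0.0013,0.010,0,0,0],[0,0,-0.0013,0.018,0,0,0],[0,0,-0.0013,0.021,0,0,0],[0,0,-0.0013,0.023,0,0,0],[0,0,-0.0013,0.025,0,0,0],[0,0,-0.0013,0.027,0,0,0],[0,0,-0.0013,0.029,0,0,0],[0,0,-0.0013,0.031,0,0,0],[0,0,-0.0013,0.031,0,0,0],[0,0,-0.0013,0.031,0,0,0]]'
```

```text
time_s: 3.55
position: [0.4961, 0.2083, 0.044]
tcp_rot: [[-0.95, 0.313, 0.0], [0.313, 0.95, -0.0], [-0.0, 0.0, -1.0]]
force: [-0.3, 0.4, 0.5]
opening: 0.005
grasp_force: 0.0
```

```bash
python3 -m jog '[[0,0,0,0.001,0,0,0],[0,0,0,0.001,0,0,0],[0,0,0,0.001,0,0,0]]';python3 -m jog '[[0,0,0,0.001,0,0,0],[0,0,0,0.001,0,0,0],[0,0,0,0.001,0,0,0]]'
```

```text
time_s: 3.92
position: [0.4961, 0.2083, 0.043]
tcp_rot: [[-0.95, 0.313, 0.0], [0.313, 0.95, 0.0], [-0.0, 0.0, -1.0]]
force: [-0.1, 0.3, -0.0]
opening: 0.006
grasp_force: 0.0
time_s: 4.3
position: [0.496, 0.2083, 0.0419]
tcp_rot: [[-0.95, 0.313, -0.0], [0.313, 0.95, -0.0], [0.0, -0.0, -1.0]]
force: [-0.7, -0.4, -0.2]
opening: 0.003
grasp_force: 0.0
```

No contact force where the lid top should be; I look rather than press on.

```bash
python3 - <<'E'
from h import *
a,d=viewer.capture("top"); b,e=viewer.capture("side")
cv2.imwrite("pics/p1.png",np.hstack([cv2.resize(a[140:270,110:260],(400,347),interpolation=2),cv2.resize(b[120:250,160:310],(400,347),interpolation=2)]))
measure("top","large_tin",(187,204),a,d)
measure("side","large_tin",(235,182),b,e)
go([.4965,.2095,.045])
E
```

```text
top large_tin p0.41 table 0.1839 top 0.0424 rect [449.3 194.5] [18.9 28.4] 25.1
side large_tin p0.86 table 0.0352 top 0.0357 rect [482.  404.5] [111.2  54.4] 88.4
side large_tin p0.65 table -0.0002 top 0.0407 rect [497.7 203.5] [123.1  91. ] 25.7
t 4.5 pos [0.496  0.2083 0.042 ] yaw 71.74 F [-0.7  0.1  0.1] shift [-0.0001  0.0013 -0.003 ] turn [-0. -0. -0.]
```

View pics/p1.png

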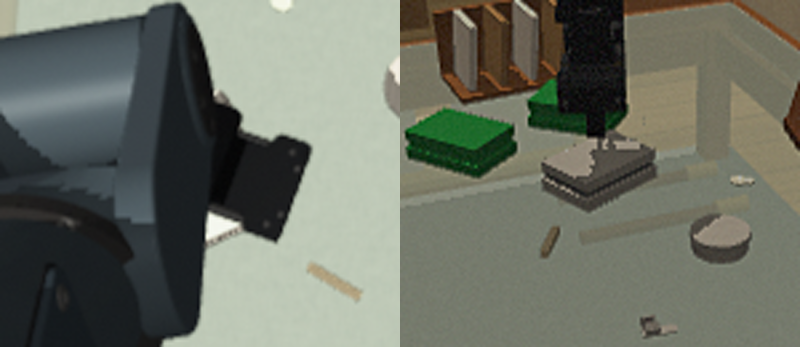

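The right panel shows the fingertips right at or above the lid near side-pixel (234,172), with the lid still proud. I check the fingertip's true height from depth.

```bash
python3 - <<'E'
from h import *
b,e=viewer.capture("side"); W=world("side",e)
for r in range(158,186,2): print(r,[tuple((W[r,c]*1000).round().astype(int).tolist()) for c in (229,232,234,237,240)])
c=viewer.camera_info("side")
for p in ([.496,.2083,.031],[.496,.2083,.042]):
    q=c["world_to_cam"]@np.r_[p,1]; print(q[0]/q[2]*c["fx"]+c["cx"],q[1]/q[2]*c["fy"]+c["cy"])
E
```

```text
158 [(463, 130, 151), (471, 126, 151), (476, 125, 151), (484, 119, 152), (492, 117, 152)]
160 [(462, 128, 146), (470, 123, 146), (476, 123, 145), (484, 121, 145), (492, 117, 145)]
162 [(462, 128, 139), (470, 126, 139), (496, 194, 105), (548, 333, 35), (569, 361, 19)]
164 [(522, 347, 26), (490, 196, 98), (495, 191, 99), (546, 327, 30), (565, 351, 16)]
166 [(521, 346, 18), (212, -770, 573), (495, 194, 91), (549, 336, 18), (564, 349, 9)]
168 [(522, 350, 8), (491, 201, 81), (497, 200, 81), (545, 324, 16), (564, 350, 1)]
170 [(520, 347, 2), (490, 199, 75), (496, 199, 74), (525, 261, 40), (534, 254, 42)]
172 [(516, 333, 1), (504, 251, 41), (511, 250, 40), (520, 245, 41), (530, 243, 40)]
174 [(491, 241, 41), (500, 239, 40), (506, 233, 42), (516, 233, 40), (524, 224, 43)]
176 [(487, 229, 40), (496, 224, 40), (501, 220, 42), (511, 218, 40), (520, 214, 41)]
178 [(482, 212, 42), (492, 212, 39), (497, 205, 42), (507, 205, 40), (514, 193, 44)]
180 [(477, 197, 42), (487, 195, 41), (493, 193, 41), (502, 190, 41), (512, 188, 40)]
182 [(474, 186, 41), (482, 181, 42), (488, 178, 43), (498, 177, 41), (506, 171, 42)]
184 [(470, 172, 42), (479, 169, 42), (485, 169, 40), (493, 162, 42), (505, 168, 37)]
233.59735817039797 180.56638325536093
233.45236771565976 177.61384805799958
```

Depth puts the fingertips at z≈0.072 and the gripper body at ≈0.14, both about 40 mm higher than the reported pose implies. I'll descend part of that and compare again.

```bash
python3 -m jog '[[0,0,0,0.004,0,0,0],[0,0,0,0.008,0,0,0],[0,0,0,0.012,0,0,0],[0,0,0,0.016,0,0,0],[0,0,0,0.016,0,0,0]]'; cat >> h.py <<'E'
def fing(u,r0,r1):
    b,e=viewer.capture("side"); W=world("side",e)
    for r in range(r0,r1,2): print(r,[tuple((W[r,c]*1000).round().astype(int).tolist()) for c in (u-2,u,u+2)])
E
python3 -c "
from h import *
s=bot.read_state(); print(s['joint_positions'])
fing(233,158,182)"
```

```text
time_s: 5.18
position: [0.4957, 0.2082, 0.0255]
tcp_rot: [[-0.95, 0.313, -0.001], [0.313, 0.95, -0.0], [0.001, -0.0, -1.0]]
force: [-0.3, -0.4, -0.4]
opening: 0.005
grasp_force: 0.0
[ 1.08704614e+01  3.85675480e+01  1.02128513e+02 -1.49706584e-03
  3.93556085e+01 -6.08606393e+01]
158 [(466, 120, 155), (471, 117, 155), (476, 114, 156)]
160 [(466, 120, 148), (471, 119, 148), (477, 118, 147)]
162 [(467, 126, 139), (473, 124, 139), (479, 125, 137)]
164 [(466, 125, 133), (472, 124, 133), (478, 121, 133)]
166 [(467, 126, 126), (471, 122, 127), (477, 121, 127)]
168 [(487, 200, 82), (493, 198, 82), (499, 195, 83)]
170 [(488, 205, 73), (493, 199, 75), (499, 197, 75)]
172 [(485, 196, 70), (493, 199, 68), (500, 200, 66)]
174 [(486, 199, 62), (493, 202, 59), (498, 195, 61)]
176 [(487, 203, 52), (492, 197, 54), (498, 196, 53)]
178 [(488, 210, 41), (494, 206, 42), (500, 204, 42)]
180 [(483, 194, 43), (490, 194, 42), (496, 193, 41)]
```

The fingertips are now at ≈0.05, lid at 0.042, so the reported z is offset by about 37 mm. I'll continue slowly on force, and calibrate z at the lid's hard stop.

```bash
python3 -m jog '[[0,0,0,0.002,0,0,0],[0,0,0,0.004,0,0,0],[0,0,0,0.006,0,0,0],[0,0,0,0.008,0,0,0],[0,0,0,0.010,0,0,0]]';python3 -m jog '[[0,0,0,0.002,0,0,0],[0,0,0,0.004,0,0,0]]';python3 -m jog '[[0,0,0,0.002,0,0,0],[0,0,0,0.002,0,0,0]]'
```

```text
time_s: 5.85
position: [0.496, 0.2083, 0.0158]
tcp_rot: [[-0.95, 0.313, -0.0], [0.313, 0.95, -0.0], [-0.0, -0.0, -1.0]]
force: [0.5, -0.6, 1.1]
opening: 0.005
grasp_force: 0.0
time_s: 6.1
position: [0.4961, 0.2083, 0.0125]
tcp_rot: [[-0.95, 0.313, 0.0], [0.313, 0.95, -0.0], [-0.0, 0.0, -1.0]]
force: [-1.4, -1.1, 7.4]
opening: 0.003
grasp_force: 3.5
time_s: 6.35
position: [0.496, 0.2083, 0.0104]
tcp_rot: [[-0.95, 0.313, 0.0], [0.313, 0.95, -0.0], [-0.0, 0.0, -1.0]]
force: [-1.1, -0.2, 3.7]
opening: 0.002
grasp_force: 2.4
```

```bash
for i in 1 ; do python3 -m jog '[[0,0,0,0.001,0,0,0],[0,0,0,0.002,0,0,0],[0,0,0,0.002,0,0,0]]';done; python3 -m jog '[[0,0,0,0.001,0,0,0],[0,0,0,0.002,0,0,0],[0,0,0,0.002,0,0,0]]'; python3 -m jog '[[0,0,0,0.001,0,0,0],[0,0,0,0.001,0,0,0]]'
```

```text
time_s: 6.72
position: [0.496, 0.2083, 0.0085]
tcp_rot: [[-0.95, 0.313, 0.0], [0.313, 0.95, 0.0], [-0.0, 0.0, -1.0]]
force: [-0.7, -0.3, 5.5]
opening: 0.006
grasp_force: 2.9
time_s: 7.1
position: [0.4961, 0.2083, 0.0068]
tcp_rot: [[-0.95, 0.313, 0.0], [0.313, 0.95, 0.0], [-0.0, 0.0, -1.0]]
force: [-1.2, -0.7, 6.9]
opening: 0.01
grasp_force: 3.8
time_s: 7.35
position: [0.4961, 0.2083, 0.0067]
tcp_rot: [[-0.95, 0.313, 0.001], [0.313, 0.95, 0.0], [-0.001, 0.0, -1.0]]
force: [-3.0, -0.2, 14.3]
opening: 0.005
grasp_force: 7.3
```

Hard stop at reported z 0.0067 (true TCP 0.045, so the offset is ≈ +0.038). One more mm to be sure, then up.

```bash
python3 -m jog '[[0,0,0,0.001,0,0,0],[0,0,0,0.001,0,0,0],[0,0,0,0.001,0,0,0]]'; python3 -m jog '[[0,0,0,-0.02,0,0,0],[0,0,0,-0.07,0,0,0],[0,0,0,-0.12,0,0,0],[0,0,0,-0.12,0,0,0]]'; python3 -c "
from h import *
go([.467,-.268,.07])"
```

```text
time_s: 7.72
position: [0.4961, 0.2083, 0.0066]
tcp_rot: [[-0.95, 0.313, 0.001], [0.313, 0.95, 0.0], [-0.001, 0.0, -1.0]]
force: [-4.1, -0.9, 21.5]
opening: 0.002
grasp_force: 10.8
time_s: 8.22
position: [0.4993, 0.209, 0.1277]
tcp_rot: [[-0.95, 0.313, 0.009], [0.313, 0.95, 0.002], [-0.008, 0.005, -1.0]]
force: [1.1, -0.5, -0.7]
opening: 0.003
grasp_force: 0.0
t 8.225 pos [0.4993 0.209  0.1277] yaw 71.75 F [ 1.1 -0.5 -0.7] shift [-0.1183 -0.4634  0.0566] turn [ 0.26  0.47 -0.  ]
```

```bash
python3 -m jog '[[0,-0.014,-0.055,0,0,0,-5],[0,-0.028,-0.11,0,0,0,-10],[0,-0.042,-0.165,0,0,0,-15],[0,-0.056,-0.22,0,0,0,-19.75],[0,-0.07,-0.275,0,0,0,-19.75],[0,-0.084,-0.33,0,0,0,-19.75],[0,-0.098,-0.385,0.02,0,0,-19.75],[0,-0.112,-0.44,0.05,0,0,-19.75],[0,-0.1183,-0.4634,0.08,0,0,-19.75],[0,-0.1183,-0.4634,0.09,0,0,-19.75],[0,-0.1183,-0.4634,0.09,0,0,-19.75],[0,-0.1183,-0.4634,0.09,0,0,-19.75],[0,-0.1183,-0.4634,0.09,0,0,-19.75]]'; python3 -c "
from h import *
go([.467,-.268,.007],91.5)"
```

```text
time_s: 9.85
position: [0.4639, -0.2681, 0.035]
tcp_rot: [[-1.0, -0.028, 0.001], [-0.028, 1.0, -0.001], [-0.001, -0.001, -1.0]]
force: [-0.2, -0.7, -0.2]
opening: 0.01
grasp_force: 0.0
t 9.85 pos [ 0.4639 -0.2681  0.035 ] yaw 91.58 F [-0.2 -0.7 -0.2] shift [-0.0031  0.      0.028 ] turn [-0.06  0.07  0.08]
```

```bash
python3 -m jog '[[0,-0.003,0,0.005,0,0,0],[0,-0.003,0,0.01,0,0,0],[0,-0.003,0,0.014,0,0,0],[0,-0.003,0,0.018,0,0,0],[0,-0.003,0,0.02,0,0,0],[0,-0.003,0,0.022,0,0,0],[0,-0.003,0,0.024,0,0,0]]'; python3 -m jog '[[0,0,0,0.002,0,0,0],[0,0,0,0.004,0,0,0]]'; python3 -m jog '[[0,0,0,0.002,0,0,0],[0,0,0,0.003,0,0,0],[0,0,0,0.004,0,0,0]]'
```

```text
time_s: 10.72
position: [0.4662, -0.2689, 0.0099]
tcp_rot: [[-1.0, -0.026, 0.0], [-0.026, 1.0, -0.0], [-0.0, -0.0, -1.0]]
force: [0.1, -0.7, -0.2]
opening: 0.004
grasp_force: 0.0
time_s: 10.98
position: [0.4662, -0.2688, 0.0059]
tcp_rot: [[-1.0, -0.026, 0.0], [-0.026, 1.0, -0.0], [-0.0, -0.0, -1.0]]
force: [0.2, 1.3, -0.0]
opening: 0.007
grasp_force: 0.0
time_s: 11.35
position: [0.4662, -0.2688, 0.0027]
tcp_rot: [[-1.0, -0.026, 0.0], [-0.026, 1.0, -0.0], [-0.0, -0.0, -1.0]]
force: [-0.2, 0.7, 6.5]
opening: 0.007
grasp_force: 3.4
```

```bash
python3 -m jog '[[0,0,0,0.001,0,0,0],[0,0,0,0.002,0,0,0],[0,0,0,0.003,0,0,0]]'; python3 -m jog '[[0,0,0,0.001,0,0,0],[0,0,0,0.002,0,0,0],[0,0,0,0.002,0,0,0]]'; python3 -m jog '[[0,0,0,0.001,0,0,0],[0,0,0,0.001,0,0,0]]'
```

```text
time_s: 11.72
position: [0.4662, -0.2688, -0.0003]
tcp_rot: [[-1.0, -0.026, 0.0], [-0.026, 1.0, -0.0], [-0.0, -0.0, -1.0]]
force: [-1.1, 1.6, 6.6]
opening: 0.008
grasp_force: 3.4
time_s: 12.1
position: [0.4662, -0.2688, -0.0013]
tcp_rot: [[-1.0, -0.026, 0.0], [-0.026, 1.0, -0.001], [-0.0, -0.001, -1.0]]
force: [-3.1, 1.3, 14.1]
opening: 0.003
grasp_force: 6.9
time_s: 12.35
position: [0.4662, -0.2688, -0.0014]
tcp_rot: [[-1.0, -0.026, 0.001], [-0.026, 1.0, -0.001], [-0.001, -0.001, -1.0]]
force: [-3.0, 1.8, 20.8]
opening: 0.008
grasp_force: 10.4
```

Second lid home (stop at reported -0.0014; same 38 mm offset). Lift, open, and re-measure.

```bash
python3 -m jog '[[0,0,0,-0.02,0,0,0],[0,0,0,-0.06,0,0,0],[1,0,0,-0.1,0,0,0],[1,0,0,-0.1,0,0,0],[1,0,0,-0.1,0,0,0],[1,0,0,-0.1,0,0,0]]'; python3 - <<'E'
from h import *
a,d=viewer.capture("top"); b,e=viewer.capture("side")
cv2.imwrite("pics/p2.png",np.hstack([cv2.resize(a[120:290,150:450],(440,250)),cv2.resize(b[150:320,200:350],(283,320))[:250]]))
cv2.imwrite("pics/p2.png",np.hstack([a[120:290,150:450],b[150:320,200:350]]))
measure("top","large_tin",(187,204),a,d); measure("top","small_tin",(389,220),a,d)
measure("side","large_tin",(235,182),b,e); measure("side","small_tin",(288,284),b,e)
go([.467,-.268,.1],91.5)
E
```

```text
time_s: 13.1
position: [0.4652, -0.268, 0.0946]
tcp_rot: [[-1.0, -0.026, -0.002], [-0.026, 1.0, 0.002], [0.002, 0.002, -1.0]]
force: [0.5, -0.3, -0.6]
opening: 0.374
grasp_force: 0.0
top large_tin p0.79 table 0.0004 top 0.0351 rect [496.1 210.7] [118.1  81.9] 25.7
top small_tin p0.75 table 0.0016 top 0.0222 rect [ 463.4 -244.8] [78.4  9.8] 3.2
side large_tin p0.92 table 0.0002 top 0.0332 rect [495.9 202.7] [123.1  89.8] 25.7
side large_tin p0.61 table 0.0016 top 0.0406 rect [523.1 388. ] [ 93.5 121.8] 50.0
side large_tin p0.27 table 0.0002 top 0.0336 rect [497.3 202.7] [122.3  89.5] 25.7
side small_tin p0.91 table -0.0001 top 0.026 rect [ 466.6 -273.8] [84.1 58.3] 2.0
t 13.4 pos [ 0.4659 -0.2686  0.0954] yaw 91.48 F [ 0.4 -1.2 -0.1] shift [-0.0011  0.0006 -0.0046] turn [ 0.04 -0.05 -0.02]
```

View pics/p2.png

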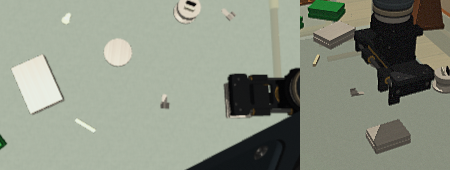

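Picture: large tin at left (38,83 in the crop) and small tin under the gripper both show closed gaps; depth gives tops 34 and 26 mm, and the poses are unchanged. Now the grasp: descend 118 mm with the gripper open.

```bash
python3 -m jog '[[1,0,0.001,0,0,0,0],[1,0,0.001,0.01,0,0,0],[1,0,0.001,0.03,0,0,0],[1,0,0.001,0.05,0,0,0],[1,0,0.001,0.07,0,0,0],[1,0,0.001,0.085,0,0,0],[1,0,0.001,0.1,0,0,0],[1,0,0.001,0.11,0,0,0],[1,0,0.001,0.115,0,0,0],[1,0,0.001,0.118,0,0,0],[1,0,0.001,0.118,0,0,0],[1,0,0.001,0.118,0,0,0]]'
```

```text
time_s: 14.9
position: [0.4664, -0.268, -0.0217]
tcp_rot: [[-1.0, -0.026, 0.001], [-0.026, 1.0, -0.001], [-0.001, -0.001, -1.0]]
force: [0.7, 0.8, -1.3]
opening: 1.001
grasp_force: 0.0
```

```bash
python3 -m jog '[[1,0,0,0.0015,0,0,0],[0.5,0,0,0.0015,0,0,0],[0.4,0,0,0.0015,0,0,0],[0.3,0,0,0.0015,0,0,0],[0.3,0,0,0.0015,0,0,0],[0.3,0,0,0.0015,0,0,0],[0.3,0,0,0.0015,0,0,0]]'
```

```text
time_s: 15.78
position: [0.4662, -0.2679, -0.0235]
tcp_rot: [[-1.0, -0.026, 0.0], [-0.026, 1.0, -0.0], [-0.0, -0.0, -1.0]]
force: [-0.2, -0.2, -0.6]
opening: 0.638
grasp_force: 30.0
```

```bash
python3 -m jog '[[0.3,0,0,-0.01,0,0,0],[0.3,0,0,-0.04,0,0,0],[0.3,0,0,-0.08,0,0,0],[0.3,0,0,-0.12,0,0,0],[0.3,0,0,-0.12,0,0,0],[0.3,0,0,-0.12,0,0,0]]'; python3 -c "
from h import *
go([.4965,.2105,.06],115.7)"
```

```text
time_s: 16.52
position: [0.4654, -0.267, 0.0961]
tcp_rot: [[-1.0, -0.026, -0.001], [-0.026, 1.0, 0.001], [0.001, 0.001, -1.0]]
force: [0.2, -0.4, -2.3]
opening: 0.635
grasp_force: 30.0
t 16.525 pos [ 0.4654 -0.267   0.0961] yaw 91.48 F [ 0.2 -0.4 -2.3] shift [-0.0435  0.4765  0.0366] turn [  0.07  -0.05 -24.22]
```

```bash
python3 -m jog '[[0.3,-0.004,0.04,0,0,0,-2],[0.3,-0.008,0.08,0,0,0,-4],[0.3,-0.012,0.12,0,0,0,-7],[0.3,-0.016,0.16,0,0,0,-10],[0.3,-0.020,0.20,0,0,0,-13],[0.3,-0.024,0.24,0,0,0,-16],[0.3,-0.028,0.28,0,0,0,-19],[0.3,-0.031,0.32,0,0,0,-22],[0.3,-0.034,0.36,0,0,0,-24.2],[0.3,-0.038,0.4,0,0,0,-24.2],[0.3,-0.041,0.44,0,0,0,-24.2],[0.3,-0.0435,0.465,0.01,0,0,-24.2],[0.3,-0.0435,0.4765,0.02,0,0,-24.2],[0.3,-0.0435,0.4765,0.036,0,0,-24.2],[0.3,-0.0435,0.4765,0.036,0,0,-24.2],[0.3,-0.0435,0.4765,0.036,0,0,-24.2],[0.3,-0.0435,0.4765,0.036,0,0,-24.2]]'; python3 - <<'E'
from h import *
go([.4965,.2105,.0125],115.7)
b,e=viewer.capture("side"); a,d=viewer.capture("top")
cv2.imwrite("pics/p3.png",np.hstack([cv2.resize(x[130:250,160:310],(400,320),interpolation=2) for x in (b,a)]))
measure("side","small_tin",(235,165),b,e); measure("side","large_tin",(235,182),b,e)
E
```

```text
time_s: 18.65
position: [0.4978, 0.2091, 0.0609]
tcp_rot: [[-0.902, -0.432, 0.001], [-0.432, 0.902, 0.0], [-0.001, -0.0, -1.0]]
force: [0.7, -0.6, -2.5]
opening: 0.638
grasp_force: 30.0
t 18.65 pos [0.4978 0.2091 0.0609] yaw 115.62 F [ 0.7 -0.6 -2.5] shift [0.0006 0.0018 0.0484] turn [-0.02  0.05 -0.08]
side small_tin p0.61 table 0.0318 top 0.1096 rect [493.1 200.6] [80.  57.2] 31.7
side small_tin p0.18 table 0.0142 top 0.1102 rect [492.4 201.9] [81.9 57.9] 31.8
side large_tin p0.81 table -0.0002 top 0.0332 rect [496.7 203. ] [124.9  89.6] 25.7
```

View pics/p3.png

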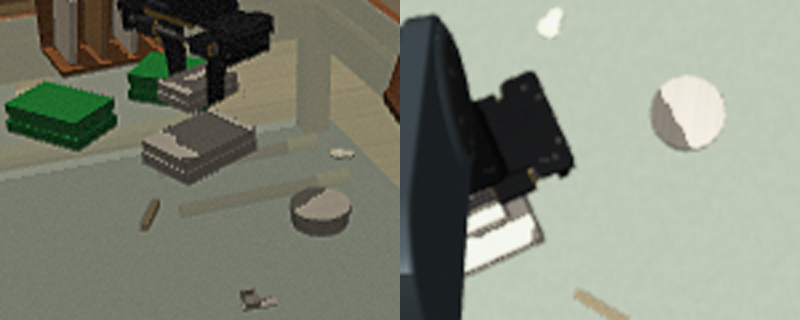

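Left panel: small tin held level in the gripper at crop (197,85), above the large tin (197,147), long sides parallel. Lower to 2 mm above contact.

```bash
python3 -m jog '[[0.3,0.0003,0.0009,0.008,0,0,0],[0.3,0.0006,0.0018,0.016,0,0,0],[0.3,0.0006,0.0018,0.024,0,0,0],[0.3,0.0006,0.0018,0.032,0,0,0],[0.3,0.0006,0.0018,0.038,0,0,0],[0.3,0.0006,0.0018,0.042,0,0,0],[0.3,0.0006,0.0018,0.045,0,0,0],[0.3,0.0006,0.0018,0.047,0,0,0],[0.3,0.0006,0.0018,0.047,0,0,0],[0.3,0.0006,0.0018,0.047,0,0,0],[0.3,0.0006,0.0018,0.047,0,0,0]]'; python3 -c "
from h import *
go([.4963,.2107,.0105],115.7)"
```

```text
time_s: 20.23
position: [0.4961, 0.2111, 0.0136]
tcp_rot: [[-0.901, -0.433, 0.0], [-0.433, 0.901, 0.0], [-0.0, -0.0, -1.0]]
force: [1.0, 0.5, -1.4]
opening: 0.643
grasp_force: 30.0
t 20.225 pos [0.4961 0.2111 0.0136] yaw 115.68 F [ 1.   0.5 -1.4] shift [-0.     -0.0005  0.0031] turn [-0.01  0.02 -0.02]
```

```bash
python3 -m jog '[[0.3,0,-0.0004,0.001,0,0,0],[0.3,0,-0.0004,0.002,0,0,0],[0.3,0,-0.0004,0.002,0,0,0]]';  python3 -m jog '[[0.3,0,0,0.0005,0,0,0],[0.3,0,0,0.001,0,0,0],[0.3,0,0,0.001,0,0,0]]'
```

```text
time_s: 20.6
position: [0.496, 0.2107, 0.0113]
tcp_rot: [[-0.901, -0.433, -0.0], [-0.433, 0.901, -0.0], [0.0, 0.0, -1.0]]
force: [0.0, 0.7, -1.0]
opening: 0.64
grasp_force: 30.0
time_s: 20.98
position: [0.4961, 0.2107, 0.0104]
tcp_rot: [[-0.901, -0.433, -0.0], [-0.433, 0.901, 0.0], [0.0, 0.0, -1.0]]
force: [0.5, -0.0, -1.9]
opening: 0.637
grasp_force: 30.0
```

```bash
python3 -m jog '[[0.3,0,0,0.0005,0,0,0],[0.3,0,0,0.0005,0,0,0],[0.3,0,0,0.0005,0,0,0]]';  python3 -m jog '[[0.3,0,0,0.0005,0,0,0],[0.3,0,0,0.0005,0,0,0],[0.3,0,0,0.0005,0,0,0]]'
```

```text
time_s: 21.35
position: [0.4961, 0.2107, 0.0104]
tcp_rot: [[-0.901, -0.433, 0.0], [-0.433, 0.901, 0.0], [-0.0, -0.0, -1.0]]
force: [-1.3, -0.6, 5.3]
opening: 0.642
grasp_force: 30.0
time_s: 21.72
position: [0.4962, 0.2107, 0.0104]
tcp_rot: [[-0.901, -0.433, 0.0], [-0.433, 0.901, 0.0], [-0.0, -0.0, -1.0]]
force: [-2.9, -0.4, 9.8]
opening: 0.642
grasp_force: 30.0
```

Contact at 10 N: seated. Back off the preload, open, lift and clear the view.

```bash
python3 -m jog '[[0.3,0,0,-0.001,0,0,0],[0.3,0,0,-0.001,0,0,0],[0.7,0,0,-0.001,0,0,0],[0.8,0,0,-0.001,0,0,0],[0.9,0,0,-0.001,0,0,0],[1,0,0,-0.001,0,0,0],[1,0,0,-0.001,0,0,0],[1,0,0,-0.001,0,0,0],[1,0,0,-0.02,0,0,0],[1,0,0,-0.06,0,0,0],[1,0,0,-0.11,0,0,0],[1,0,0,-0.16,0,0,0],[1,0,-0.06,-0.16,0,0,0],[1,0,-0.12,-0.16,0,0,0],[1,0,-0.18,-0.16,0,0,0],[1,0,-0.24,-0.16,0,0,0],[1,0,-0.3,-0.16,0,0,0],[1,0,-0.35,-0.16,0,0,0],[1,0,-0.35,-0.16,0,0,0]]'; python3 - <<'E'
from h import *
a,d=viewer.capture("top"); b,e=viewer.capture("side"); np.savez("/tmp/f.npz",a=a,d=d)
cv2.imwrite("pics/p4.png",np.hstack([cv2.resize(x,(400,320),interpolation=2) for x in (a[130:250,110:260],b[130:250,160:310])]))
measure("top","small_tin",(187,204),a,d); measure("top","large_tin",(187,204),a,d)
measure("side","small_tin",(235,175),b,e)
# depth-based: footprints at the two levels
W=world("top",d); box=np.zeros(d.shape,bool); box[150:250,145:230]=1
for lo,hi,z in ((.05,.075,.06),(.024,.075,.034)):
    m=box&(W[...,2]>lo)&(W[...,2]<hi)
    c=max(cv2.findContours(m.astype(np.uint8),0,1)[0],key=cv2.contourArea)[:,0]
    r=cv2.minAreaRect((atplane("top",c,z)[:,:2]*1000).astype(np.float32)); print(z,np.median(W[m][:,2]),r)
E
```

```text
time_s: 24.1
position: [0.6493, -0.109, 0.1691]
tcp_rot: [[-0.903, -0.429, 0.002], [-0.429, 0.903, -0.001], [-0.001, -0.002, -1.0]]
force: [0.4, 0.6, -0.7]
opening: 0.998
grasp_force: 0.0
side small_tin p0.93 table 0.0005 top 0.059 rect [497.3 203.6] [87.6 63.8] 25.5Traceback (most recent call last):
  File "<stdin>", line 10, in <module>
ValueError: max() iterable argument is empty
```

View pics/p4.png

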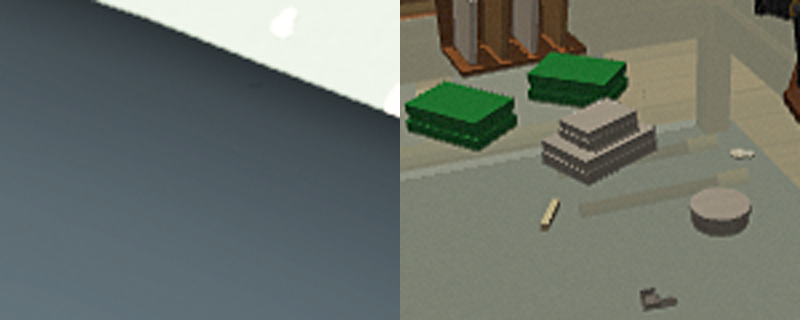

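Right panel: small tin stands squarely on the large one (crop 597,125). The arm blocks the top view, so I move further away and check centring.

```bash
python3 -m jog '[[1,0.05,-0.015,0,0,0,0],[1,0.1,-0.03,0,0,0,0],[1,0.15,-0.045,0,0,0,0],[1,0.2,-0.06,0,0,0,0],[1,0.231,-0.067,0,0,0,0],[1,0.231,-0.067,0,0,0,0],[1,0.231,-0.067,0,0,0,0]]'; python3 - <<'E'
from h import *
a,d=viewer.capture("top")
cv2.imwrite("pics/p5.png",a)
W=world("top",d); box=np.zeros(d.shape,bool); box[150:250,145:230]=1
for lo,hi,z in ((.05,.075,.06),(.024,.075,.034)):
    m=box&(W[...,2]>lo)&(W[...,2]<hi)
    c=cv2.findContours(m.astype(np.uint8),0,1)[0]
    if not c: print("hidden"); continue
    c=max(c,key=cv2.contourArea)[:,0]
    r=cv2.minAreaRect((atplane("top",c,z)[:,:2]*1000).astype(np.float32)); print(z,np.median(W[m][:,2]),r)
measure("top","small_tin",(187,204),a,d)
E
```

```text
time_s: 25.22
position: [0.4693, -0.2641, 0.1698]
tcp_rot: [[-0.901, -0.434, 0.001], [-0.434, 0.901, 0.0], [-0.001, -0.0, -1.0]]
force: [0.5, 0.3, 0.0]
opening: 0.997
grasp_force: 0.0
0.06 0.06033148497926022 ((495.9093017578125, 210.74415588378906), (83.69583129882812, 55.030086517333984), 25.62843132019043)
0.034 0.047787665833690374 ((496.2212219238281, 210.60086059570312), (118.45398712158203, 82.51556396484375), 25.729700088500977)
top small_tin p0.74 table 0.0007 top 0.061 rect [496.2 211.2] [82.3 54.1] 25.6
top small_tin p0.55 table 0.0009 top 0.0611 rect [496.2 211.2] [82.2 54.1] 25.6
```

View pics/p5.png

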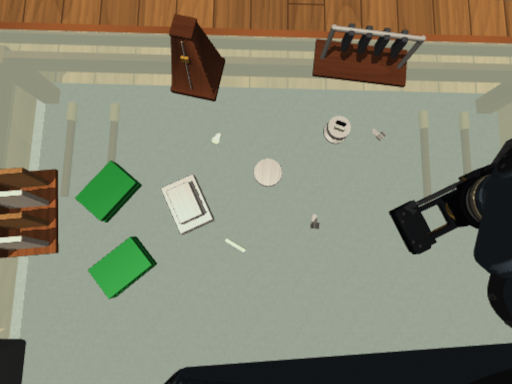

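The small tin sits centred within 1 mm and 0.1° on the large tin at (187,204). The round tin (268,172) and all the rest are where they were.

```bash
python3 -c "
from rig import workorder
print(workorder.hand_in())"
```

```text
the job is handed in; nothing more can be done
None
```

The job is handed in: both lids are pressed home, and the small tin stands centred (within about 1 mm) and square (within about 0.1°) on the unmoved large tin, with everything else left where it was.

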